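Spread a circlip over a spindle groove for inspection

TASK

Lift the dust cap off the spindle stub and put it down in the white parts tray. Then take the circlip pliers by their handles, squeeze them until the clip on their tips is fully spread, and, keeping it spread, slide the clip gently and level down over the spindle until it lies around the groove, directly on top of the bearing. Finish while still holding the pliers squeezed there, clip spread and not released; leave the other things on the bench where they are.

Things in the scene. Friction and masses are not known exactly. Their poses are not given: they have to be found in the camera images.
- cap_center (a point): white plastic dust cap, a plain round cup turned mouth down over the spindle stub: outside diameter 39 mm, 36 mm high, closed flat top, bore 33 mm, 35 g. It sits loosely on the bearing; 30 mm straight up clears the stub. The point is its centre, 18 mm above its lower rim; z is its axis, up.
- tray: square white open tray fixed to the bench, 150 x 150 mm outside, walls 4 mm thick and 20 mm high, floor 4 mm thick. Origin at the centre of its underside, on the bench; x and y along its sides.
- spindle_block: fixed bearing block: foot plate 110 x 110 x 10 mm, round housing 72 mm across up to 40 mm, steel bearing ring 40 mm across with its face 42 mm above the bench. From it rises the upright spindle stub, 29 mm in diameter, its last 4 mm chamfered to 22 mm. Its groove, 25 mm in diameter, begins at the bearing face: 42 to 48 mm height. Origin on the spindle axis at bench level, z up.
- groove (a point): point on the spindle axis at the middle of the groove's height, 45 mm above the bench; z up along the spindle.
- spindle_end (a point): centre of the spindle stub's upper end, 70 mm above the bench.
- tool_rest: fixed white rest under the pliers: foot plate 140 x 80 x 6 mm, two cross blocks up to 40 mm height, one under the pliers' pivot (about 48 mm ahead of the origin along x), one under the handles' ends (59 mm behind). Origin at bench level in its middle, x towards the tips; the handles are free between the blocks.
- pliers: steel circlip pliers lying level on the rest, 160 g. Origin on the pivot at mid thickness, 45 mm above the bench as they lie; x from handles to tips, z up. Two straight handles, bars 10 mm high, run back to x = -115 mm, splayed when slack. The jaws reach 44 mm ahead, then bend down 34 mm to the clip, which is caught on their points and cannot fall off. Squeezing the handles moves the jaws apart.
- pliers_grip (a point): where to squeeze: midway between the handles at mid thickness, 48 mm behind the pivot; axes as the pliers'. Here the handles measure 33 mm over their outer faces when slack, 16 mm when squeezed fully: then they are parallel to x and meet a stop. Both move alike about the middle. The spring takes 3 N at each handle to start, 8 N to reach the stop: grip with 20 to 40 N. Meanwhile they slip 1 to 2 mm forward.
- clip_center (a point): centre of the circlip on the tips, at mid thickness: a flat level steel C, 3 mm thick, 63.75 mm ahead of the pivot and 34 mm below it (111.75 mm ahead of pliers_grip), gap towards the pliers. Slack it is 27 mm wide inside, too narrow for the spindle; fully spread its bore is round, 34 mm (41 mm outside). z is the clip's axis.
- handle_left (a joint): how far the pliers' handles are squeezed, rad: 0 slack, 0.18 at the stop with the clip fully spread.
- spare_bearing: steel ring, 36 mm across, 12 mm high, bystander; origin at the centre of its underside.
- gauge_block: steel block 45 x 20 x 12 mm, bystander; origin at the centre of its underside.
- lens_tube: dark stepped tube 34 mm across, 48 mm high, bystander; origin at the centre of its underside.
- vial: amber jar 32 mm across, 55 mm high, bystander; origin at the centre of its underside.
- screwdriver: screwdriver 150 mm long, lying, bystander; origin at the centre of its underside.
- loupe: black loupe 40 mm across, 30 mm high, bystander; origin at the centre of its underside.
- slide_case: blue flat case 85 x 60 x 22 mm, bystander; origin at the centre of its underside.

How it is judged (in metres and radians):
On the way, in this order (a step that is already met when the one before it is completed fails the run):
1. the dust cap has been put down and let go in the tray (x of cap_center in the frame of tray between -0.065 and 0.065 m and y of cap_center in the frame of tray between -0.065 and 0.065 m and height (world z) of cap_center below 0.03 m and contact force between cap and anything else above 0.05 N and contact force between the fingers and cap below 0.05 N), for 0.2 s.
2. the clip is held spread above the end of the spindle (value of joint handle_left above 0.14 rad and z of clip_center in the frame of spindle_end above 0.002 m and horizontal distance between clip_center and spindle_end below 0.02 m), for 0.1 s.
At the end, for the whole second after the job is handed in: The cap lies let go inside the tray. The clip is around the groove: its centre within 5 mm of the spindle axis and within 2.5 mm of the groove's mid height, level within 0.1 rad, still spread (handles squeezed past 0.14 of 0.18 rad) by the fingers that hold the pliers with more than 3 N (all of step 1 and horizontal distance between clip_center and groove below 0.005 m and z of clip_center in the frame of groove between -0.0025 and 0.0025 m and angle between the z axis of clip_center and the z axis of groove, either way round below 0.1 rad and value of joint handle_left above 0.14 rad and contact force between the fingers and pliers above 3 N and contact force between pliers and tool_rest below 0.05 N and linear speed of each of pliers, cap below 0.02 m/s); the arm keeps its last pose, push and grip.
It fails at once if another thing on the bench was moved by more than 30 mm (distance of any of spare_bearing, gauge_block, lens_tube, vial, screwdriver, loupe, slide_case from where it was at the start of the episode above 0.03 m).
It fails at once if the clip was pressed on the spindle or bearing with more than 40 N (contact force between pliers and spindle_block above 40 N).
It also fails if it takes over 54 s, if anything falls off the work surface, if the arm or the gripper's body presses on something with over 40 N, if the wrist force passes 120 N, or if a joint passes its speed limit or range.

ROBOT

A 6-joint arm with a two-finger parallel gripper is mounted at the origin on the work surface. World frame = base frame: x ahead of the robot, y to its left, z up, the work surface at z = 0. Lengths are in mm, angles in degrees, forces in N, time in s.
With the tool pointing down it reaches from about 325 to 775 mm from the base axis. Payload 5.5 kg.
Tool frame: the origin (TCP) lies between the finger pads; the fingertips stand 19 mm ahead of it and the grasp point (between the pads) is the TCP; z points along the fingers, y is the line along which they close (so a half turn about z gives the same grasp; the last joint's range is limited). The gripper opens to 85 mm and grips with 20 to 120 N. Pads are 22 mm wide; open, the fingers measure 114 mm over their backs; the gripper's body (76 mm by 85 mm) begins 54 mm behind the grasp point. The pads swing forward as they close: fully open they stand 13 mm farther back than shut.
Start: joints at [-68.451, 5.22, 70.514, -0, 104.267, -3.249], TCP at [251.65, -544.691, 225.675] pointing down, gripper open.
Joint ranges: [-164.24, 164.24], [-49.07, 125.15], [9.68, 141.18], [-86.29, 266.29], [3.28, 154.24], [-151.56, 151.56]. Speed limits (degrees/s): [147.25, 147.25, 172.46, 180, 180, 180].

INTERFACE

Orientations are given as a 3x3 rotation matrix whose columns are the frame's x, y, z axes.
In Python, from cell import robot gives the robot as it stands. The module is installed in compiled form; this text tells all that it offers.
- The arm moves only by the tool apply_moves, never from a script. Its argument "motion" is text: rows parted by semicolons, each of 7 numbers parted by spaces: the shift along the world's x, y, z normalised to -1 to 1, where 1 is 30 mm, then the turn, a rotation vector about the world's x, y, z normalised to -1 to 1, where 1 is 6 degrees, then the closure, from 0 (fully open) to 1 (shut). A call has 1 to 12 rows; each row shifts and turns the commanded pose from where the row before left it; what a row does not reach is not made up. A row lasts 1/12 s, in which the tool goes at most 41.7 mm and 7.16 degrees, less where a joint would pass 70% of its speed; a pose out of reach is approached as far as the arm can. A call with a number of a shift or a turn outside -1 to 1 is refused whole. A call with a gripper value outside its range is refused whole. The fingers move at their own pace and stop on an object; "squeeze" is the grip in N (left out, the last holds). Time passes only in rows, so rows that do not move let the fingers close. It gives the time, the measured TCP pose, the force, the opening and the grip force at its end, in the units of the state.
- robot.state(): the state, without advancing time (a new reading comes with each control period).
- robot.grab_frame(name): name is "scene" or "side" or "wrist"; returns (picture, depth): 384x512x3 uint8, red, green, blue; 384x512 float32, mm along the optical axis (not along the pixel's ray), 0 where there is no reading.
- robot.calibration(name): a dict with "fov_y" (degrees; the focal length in pixels is half the picture's height over the tangent of half this angle, whatever the lens; pixels are square), "cx", "cy" (the principal point, pixels), "xyz" and "orientation" of the camera in the world. Camera axes: x right, y up, looking along -z (the intrinsics and any distortion apply to the point x, -y, -z); pixel columns grow to the right and rows downward; lengths in mm; the calibration is good to about 2 mm. A picture is of the moment at which its call begins: read the wrist's pose just before it. calibration takes no time and is no camera call; for the wrist camera it gives the pose at the moment of the call.
- robot.close_job(): hands the job in; it is judged then, once.
Trained networks look in the newest picture that a camera, given by its name, has taken for a name from the list of things; names that differ only in an ending like _2 or _b are one class to them, and where a whole thing is asked for, a point or a joint stands for the part that bears it (a point fixed in the world has none). Each returns a list of dicts, best first, with "p" (0 to 1); they miss things now and then, are a little off and sometimes report something else, mostly with a low value. They report only what shows in the picture. A call takes as long as a camera call.
- robot.boxes_of(camera, query): "at" ([column, row] as shares, 0 to 1, of the picture: columns of its width, rows of its height, amid what is visible of it).
- robot.regions_of(camera, query): "pixels" (384x512 bool, what is visible of it) and "at" ([column, row] as shares, 0 to 1, of the picture: columns of its width, rows of its height, amid what is visible of it).
- robot.tip_of(camera, query): "at" ([column, row] as shares, 0 to 1, of the picture: columns of its width, rows of its height: a listed point, or the origin of a listed thing).
The state is a dict: "clock": time; "joints": joint angles; "joint_vel": joint speeds; "tau": joint torques, N m; "tool_pos": TCP position; "tcp_rot": TCP orientation; "wrist_force": force on the tool from outside, world axes, zero at the start; "torque": the same for the moment, N m; "width": opening from 0.0 (shut) to 1.0 (fully open); "grasp_force": force on a finger pad.
Only numpy, scipy, OpenCV 4.12 (cv2) and the standard library are available. Lean on these libraries where they do the work, as an engineer would, in place of code of your own. Each camera call takes 0.05 s, during which the arm holds its last target. There are 200 camera calls.

## Working session

There is one attempt and no reset: what is moved stays moved. The work goes in short steps, Python scripts to look and compute and a tool call to move; the robot and the scene stay as the last step left them, time stands still between calls to the robot, and variables do not carry over. Pictures are saved under pics/ and viewed, at most 10 in all, crops included, and the job is handed in when it is done.

Besides the shell and the picture viewer there is one more tool, called in YAML: its name, and indented under it one key for each argument. apply_moves: Moves the arm, as the interface text tells. Scaled input: -1 to 1 covers 30 mm each way for a shift and 6 degrees each way for a turn. Its arguments: {"type":"object","properties":{"motion":{"type":"string"},"squeeze":{"type":"number"}},"required":["motion"]}

```bash
mkdir -p pics; cat > h.py <<'E'
import numpy as np, cv2
from cell import robot
def ray(cam,at):
    c=robot.calibration(cam); f=192/np.tan(np.radians(c["fov_y"]/2))
    u,v=at[0]*512,at[1]*384
    d=np.array([(u-c["cx"])/f,-(v-c["cy"])/f,-1.]); R=np.array(c["orientation"]).reshape(3,3)
    return np.array(c["xyz"]),R@d
def atz(cam,at,z):
    o,d=ray(cam,at); return o+d*(z-o[2])/d[2]
def cloud(cam,dep):
    c=robot.calibration(cam); f=192/np.tan(np.radians(c["fov_y"]/2))
    v,u=np.mgrid[:384,:512]
    d=np.stack([(u+.5-c["cx"])/f,-(v+.5-c["cy"])/f,-np.ones(u.shape)],-1)
    P=d*dep[...,None]@np.array(c["orientation"]).reshape(3,3).T+np.array(c["xyz"])
    P[dep==0]=np.nan; return P
E
python3 - <<'E'
from h import *
print(robot.calibration("scene"))
Z={"cap_center":60,"tray":0,"spindle_end":70,"spindle_block":0,"pliers":45,"pliers_grip":45,"clip_center":11,"tool_rest":0}
for cam in("scene","side"):
    im,dep=robot.grab_frame(cam); cv2.imwrite(f"pics/{cam}0.png",im[...,::-1])
    P=cloud(cam,dep)
    for n,z in Z.items():
        for r in robot.tip_of(cam,n)[:2]:
            print(cam,n,round(r["p"],2),np.round(r["at"],3),atz(cam,r["at"],z).round(1), )
print(robot.state())
print({k:v for k,v in robot.calibration("side").items()})
E
```

```text
{'fov_y': 43.04618209692603, 'cx': 258.19008655354116, 'cy': 186.63127269383895, 'xyz': array([1439.9891841 ,  786.89136487,  917.27104001]), 'orientation': array([[-0.64849068, -0.4522675 ,  0.61230217],
       [ 0.76087157, -0.36068713,  0.53942493],
       [-0.02311485,  0.81569535,  0.57801973]])}
scene cap_center 0.7 [0.508 0.516] [573.1  29.   60. ]
scene tray 0.97 [0.654 0.633] [542.4 274.8  -0. ]
scene tray 0.65 [0.793 0.572] [325.2 380.7  -0. ]
scene spindle_end 0.8 [0.506 0.498] [559.4  13.5  70. ]
scene spindle_block 0.55 [0.513 0.54 ] [543.2  13.    0. ]
scene pliers 0.7 [0.359 0.43 ] [ 576.5 -300.8   45. ]
scene pliers_grip 0.81 [0.382 0.414] [ 524.4 -298.4   45. ]
scene pliers_grip 0.33 [0.357 0.43 ] [ 577.9 -304.3   45. ]
scene clip_center 0.79 [0.33  0.478] [ 648.9 -300.1   11. ]
scene tool_rest 0.62 [0.381 0.448] [ 537.5 -294.8    0. ]
scene tool_rest 0.27 [0.79  0.573] [328.9 377.    0. ]
side cap_center 0.6 [0.492 0.498] [556.7  20.5  60. ]
side cap_center 0.41 [0.411 0.704] [519.1 327.9  60. ]
side tray 0.69 [0.411 0.703] [550.2 275.2   0. ]
side spindle_end 0.84 
[... 887 characters left out ...]
2921, -544.68048785,  225.68508476]), 'tcp_rot': array([[ 9.07799987e-01,  4.19403367e-01,  1.59954579e-05],
       [ 4.19403367e-01, -9.07799987e-01, -1.23808437e-06],
       [ 1.40014197e-05,  7.83248188e-06, -1.00000000e+00]]), 'wrist_force': array([-0.19854001,  0.09401127,  0.91128369]), 'torque': array([ 0.02487432, -0.00733702,  0.06154834]), 'grasp_force': 0.0, 'width': 0.9992327307564212}
{'fov_y': 43.54332872259259, 'cx': 254.80765720250923, 'cy': 190.08904029046337, 'xyz': array([134.01847104, 978.30793163, 826.63531696]), 'orientation': array([[-0.91438322,  0.24646315, -0.32118413],
       [-0.40470136, -0.53497304,  0.74163377],
       [ 0.01096055,  0.80812113,  0.58891434]])}
```

View pics/scene0.png

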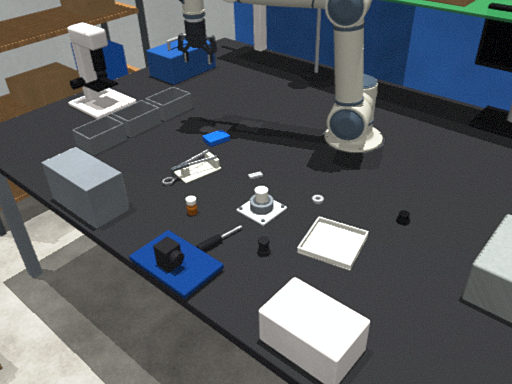

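```bash
python3 - <<'E'
from h import *
for cam in("scene","side"):
    im,dep=robot.grab_frame(cam); P=cloud(cam,dep)
    b=(np.abs(P[...,0]-560)<60)&(np.abs(P[...,1]-15)<60)
    z=P[b][:,2]; print(cam,np.histogram(z,bins=np.arange(-10,100,5)))
    t=b&(P[...,2]>70)&(np.abs(P[...,2]-78)<5); q=P[t]
    print("captop",len(q),np.median(q,0),q.min(0),q.max(0))
    # bench height and rest tops
    b=(P[...,0]>420)&(P[...,0]<680)&(np.abs(P[...,1]+300)<60)
    t=b&(P[...,2]>43)&(P[...,2]<58); q=P[t]; print("pliers",len(q),q.min(0),q.max(0),np.median(q,0))
    print("bench",np.nanmedian(P[...,2]))
    for n in("cap_center","pliers","tray"):
        for r in robot.regions_of(cam,n)[:1]:
            q=P[r["pixels"]]; print(n,r["p"],len(q),np.nanpercentile(q,[2,50,98],axis=0).round(1).tolist())
E
```

```text
scene (array([  3,  88,  70, 267, 162,  34,  28,  38,  31, 119,  64,  19,  12,
        24,  12,  21,  21,  75,   1,   0,   0]), array([-10,  -5,   0,   5,  10,  15,  20,  25,  30,  35,  40,  45,  50,
        55,  60,  65,  70,  75,  80,  85,  90,  95]))
captop 88 [556.9125177   23.29907586  76.84900972] [536.13536709   1.85425099  73.1456501 ] [578.50938966  42.55372237  82.47205313]
pliers 188 [ 456.88654746 -318.80752853   43.1273055 ] [ 622.78012019 -252.26963173   55.29457842] [ 547.9623874  -299.34546698   47.58530936]
bench -1.0068185791040491
cap_center 0.64 195 [[540.2, 5.5, 42.3], [565.0, 28.9, 68.8], [576.4, 40.8, 79.7]]
pliers 0.79 371 [[458.1, -374.4, -3.6], [552.0, -302.6, 43.3], [646.2, -257.3, 52.2]]
tray 0.77 2398 [[467.1, 195.6, -1.2], [548.2, 275.3, 3.9], [632.5, 356.4, 20.6]]
side (array([  4, 100,  58, 416, 131,  39,  43,  39,  37, 165,  51,  20,  22,
        21,  18,  23,  40,  81,   0,   0,   0]), array([-10,  -5,   0,   5,  10,  15,  20,  25,  30,  35,  40,  45,  50,
        55,  60,  65,  70,  75,  80,  85,  90,  95]))
captop 107 [554.67464286  20.57670003  75.98307458] [535.30656987  -0.77872032  73.0556253 ] [573.42704209  39.15638166  79.14453645]
pliers 192 [ 458.33897758 -319.36650166   43.1233297 ] [ 619.63893839 -251.09712247   53.5067302 ] [ 537.65171424 -301.2182771    47.00825365]
bench -0.9443478732367794
cap_center 0.54 220 [[536.2, 2.0, 44.8], [550.8, 30.7, 71.4], [569.0, 39.5, 78.4]]
pliers 0.56 293 [[468.8, -346.9, -0.6], [546.1, -303.0, 44.8], [640.5, -256.9, 50.5]]
tray 0.85 3365 [[466.7, 192.3, -0.8], [548.6, 274.2, 3.3], [626.1, 355.8, 19.6]]
```

apply_moves:
  motion: "0.9 0.82 0.2 0 0 -0.58 0;0.9 0.82 0.2 0 0 -0.58 0;0.9 0.82 0.2 0 0 -0.58 0;0.9 0.82 0.2 0 0 -0.58 0;0.9 0.82 0.2 0 0 -0.58 0;0.9 0.82 0.2 0 0 -0.58 0;0.9 0.82 0.2 0 0 -0.58 0;0.9 0.82 0.2 0 0 -0.58 0;0.9 0.82 0.2 0 0 -0.58 0;0.9 0.82 0.2 0 0 -0.58 0;0 0 0 0 0 0 0;0 0 0 0 0 0 0"

```text
clock: 2.3
tool_pos: [522.9, -297.2, 285.8]
tcp_rot: [[0.985, -0.17, 0.0], [-0.17, -0.985, -0.0], [0.0, 0.0, -1.0]]
wrist_force: [-0.7, -0.4, -0.4]
width: 0.998
grasp_force: 0.0
```

```bash
cat > look.py <<'E'
from h import *
import sys
s=robot.state(); print(s["clock"],s["tool_pos"].round(1),s["tcp_rot"].round(3).tolist())
c=robot.calibration("wrist"); print(c["xyz"].round(1),c["fov_y"])
im,dep=robot.grab_frame("wrist"); cv2.imwrite(f"pics/{sys.argv[1]}.png",im[...,::-1]); np.save("dep.npy",dep); np.save("P.npy",cloud("wrist",dep))
for a in sys.argv[2:]:
    n,z=a.split(":")
    for r in robot.tip_of("wrist",n)[:2]: print(n,round(r["p"],2),np.round(np.array(r["at"])*[512,384]),atz("wrist",r["at"],float(z)).round(1))
E
python3 look.py w0 pliers:45 pliers_grip:45 clip_center:11 tool_rest:0
```

```text
2.3 [ 522.9 -297.2  285.8] [[0.985, -0.17, 0.0], [-0.17, -0.985, -0.0], [0.0, 0.0, -1.0]]
[ 601.4 -310.1  433.2] 67.81356814143044
pliers 0.67 [256. 119.] [ 571.7 -308.6   45. ]
pliers_grip 0.87 [251. 155.] [ 525.4 -294.5   45. ]
pliers_grip 0.16 [ 18. 177.] [551.5  33.2  45. ]
clip_center 0.89 [253.  67.] [ 636.7 -317.4   11. ]
tool_rest 0.82 [254. 151.] [ 522.  -297.7    0. ]
tool_rest 0.63 [ 27. 255.] [412.1 117.7  -0. ]
```

View pics/w0.png

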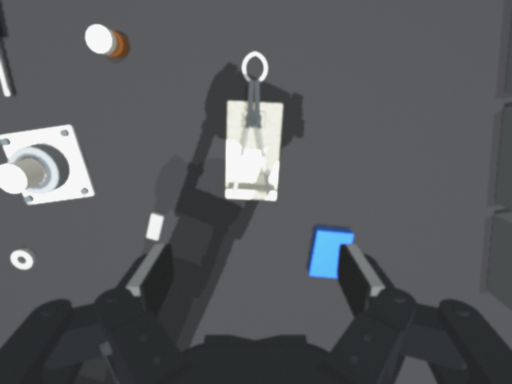

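apply_moves:
  motion: "0.1 0.965 -0.1 0 0 0 0;0.1 0.965 -0.1 0 0 0 0;0.1 0.965 -0.1 0 0 0 0;0.1 0.965 -0.1 0 0 0 0;0.1 0.965 -0.2 0 0 0 0;0.1 0.965 -0.2 0 0 0 0;0.1 0.965 -0.2 0 0 0 0;0.1 0.965 -0.2 0 0 0 0;0.1 0.965 -0.2 0 0 0 0;0.1 0.965 -0.2 0 0 0 0;0.1 0.965 -0.2 0 0 0 0;0 0 0 0 0 0 0"

```text
clock: 3.55
tool_pos: [554.1, 23.2, 230.1]
tcp_rot: [[0.985, -0.17, -0.002], [-0.17, -0.985, 0.002], [-0.002, -0.002, -1.0]]
wrist_force: [0.4, -0.5, -0.3]
width: 1.001
grasp_force: 0.0
```

```bash
python3 look.py w1 cap_center:60 spindle_block:0 spindle_end:70; python3 - <<'E'
from h import *
P=np.load("P.npy"); x,y,z=P[...,0],P[...,1],P[...,2]
b=(abs(x-556)<45)&(abs(y-21)<45)
q=P[b&(abs(z-78)<6)]; print(len(q),q.min(0),q.max(0),np.median(q,0), cv2.minEnclosingCircle(q[:,:2].astype(np.float32)))
b=(abs(x-556)<45)&(abs(y-21)<45)
q=P[b&(abs(z-40)<3)]; print(len(q),cv2.minEnclosingCircle(q[:,:2].astype(np.float32)))
E
```

```text
3.55 [554.1  23.2 230.1] [[0.985, -0.17, -0.002], [-0.17, -0.985, 0.002], [-0.002, -0.002, -1.0]]
[632.9   9.9 377.2] 67.81356814143044
cap_center 0.79 [262. 168.] [555.1  11.5  60. ]
spindle_block 0.72 [260. 156.] [556.8  11.3   0. ]
978 [536.90377979  -2.5589042   72.05861518] [575.60954908  34.99577716  80.27672555] [557.1948338   16.1817113   77.76855284] ((556.3343505859375, 16.270967483520508), 19.44192886352539)
1515 ((556.5132446289062, 16.331554412841797), 35.65130615234375)
```

```bash
cat > circ.py <<'E'
from h import *
for i in range(2):
    print(robot.state()["tool_pos"].round(2)); im,dep=robot.grab_frame("wrist")
P=cloud("wrist",dep); x,y,z=P[...,0],P[...,1],P[...,2]
b=(abs(x-556)<45)&(abs(y-18)<45)
for h in(78,40): q=P[b&(abs(z-h)<3)]; print(len(q),cv2.minEnclosingCircle(q[:,:2].astype(np.float32)),np.median(q,0))
E
python3 circ.py
```

```text
[554.59  18.39 231.99]
[554.68  18.24 232.13]
942 ((556.2459716796875, 19.005067825317383), 19.427949905395508) [556.69285634  18.72836015  77.21438288]
1467 ((556.287109375, 18.76380729675293), 35.6186408996582) [567.38611183  15.4191843   39.26966626]
```

apply_moves:
  motion: "0.03 0.01 -0.92 0 0 0 0;0.03 0.01 -0.92 0 0 0 0;0 0.01 -0.92 0 0 0 0;0 0 -0.92 0 0 0 0;0 0 -0.92 0 0 0 0;0 0 -0.92 0 0 0 0;0 0 0 0 0 0 0;0 0 0 0 0 0 0.6;0 0 0 0 0 0 1;0 0 0 0 0 0 1;0 0 0 0 0 0 1;0 0 0 0 0 0 1"
  squeeze: 30

```text
clock: 4.85
tool_pos: [557.8, 19.6, 69.2]
tcp_rot: [[0.985, -0.174, 0.004], [-0.174, -0.985, -0.002], [0.005, 0.001, -1.0]]
wrist_force: [-1.9, -3.2, 5.8]
width: 0.424
grasp_force: 29.3
```

apply_moves:
  motion: "0 0 0.4 0 0 0 1;0 0 0.6 0 0 0 1;0 0 0.7 0 0 0 1;0 0.3 0.3 0 0 0 1;0 0.7 0 0 0 0 1;0 1 0 0 0 0 1;-0.1 1 0 0 0 0 1;-0.1 1 0 0 0 0 1;-0.1 1 0 0 0 0 1;0 1 0 0 0 0 1;0 1 0 0 0 0 1;0 1 0 0 0 0 1"

```text
clock: 5.85
tool_pos: [547.0, 263.2, 127.0]
tcp_rot: [[0.985, -0.173, 0.001], [-0.173, -0.985, 0.001], [0.001, -0.001, -1.0]]
wrist_force: [0.7, 0.5, -0.0]
width: 0.418
grasp_force: 30.7
```

apply_moves:
  motion: "0 0.5 0 0 0 0 1;0 0 0 0 0 0 1;0 0 -0.6 0 0 0 1;0 0 -0.9 0 0 0 1;0 0 -0.8 0 0 0 1;0 0 -0.4 0 0 0 1;0 0 -0.2 0 0 0 1;0 0 0 0 0 0 1"

```text
clock: 6.52
tool_pos: [546.9, 274.8, 37.8]
tcp_rot: [[0.985, -0.174, -0.002], [-0.174, -0.985, -0.001], [-0.002, 0.001, -1.0]]
wrist_force: [-0.2, 0.0, -0.0]
width: 0.421
grasp_force: 30.7
```

apply_moves:
  motion: "0 0 -0.1 0 0 0 1;0 0 -0.1 0 0 0 1;0 0 0 0 0 0 1"

```text
clock: 6.77
tool_pos: [548.1, 275.8, 34.1]
tcp_rot: [[0.985, -0.174, 0.002], [-0.174, -0.985, 0.001], [0.001, -0.001, -1.0]]
wrist_force: [-0.1, -0.1, -0.1]
width: 0.418
grasp_force: 30.7
```

apply_moves:
  motion: "0 0 -0.08 0 0 0 1;0 0 -0.04 0 0 0 1;0 0 0 0 0 0 1;0 0 0 0 0 0 1"

```text
clock: 7.1
tool_pos: [548.2, 276.1, 31.4]
tcp_rot: [[0.985, -0.174, 0.002], [-0.174, -0.985, 0.001], [0.002, -0.001, -1.0]]
wrist_force: [-1.7, -0.6, 6.8]
width: 0.419
grasp_force: 31.7
```

Contact at 6.8 N: let go, then rise and back away.

apply_moves:
  motion: "0 0 0 0 0 0 0.4;0 0 0 0 0 0 0.2;0 0 0 0 0 0 0;0 0 0 0 0 0 0;0 0 0 0 0 0 0;0 0 0.4 0 0 0 0;0 0 1 0 0 0 0;0 0 1 0 0 0 0;0 0 1 0 0 0 0;-0.5 0 1 0 0 0 0;-0.5 0 1 0 0 0 0;0 0 0 0 0 0 0"

```text
clock: 8.1
tool_pos: [517.9, 276.9, 201.4]
tcp_rot: [[0.985, -0.173, 0.011], [-0.173, -0.985, 0.006], [0.01, -0.008, -1.0]]
wrist_force: [0.1, -0.1, 2.3]
width: 1.001
grasp_force: 0.0
```

```bash
python3 look.py w2 cap_center:22 tray:0; python3 - <<'E'
from h import *
P=np.load("P.npy"); x,y,z=P[...,0],P[...,1],P[...,2]
q=P[(abs(x-548)<90)&(abs(y-276)<90)&(abs(z-40)<4)]; print(len(q),cv2.minEnclosingCircle(q[:,:2].astype(np.float32)),np.median(q,0))
q=P[(abs(x-548)<120)&(abs(y-276)<120)&(abs(z-20)<3)]; print(cv2.minAreaRect(q[:,:2].astype(np.float32)))
E
```

```text
8.1 [517.9 276.9 201.4] [[0.985, -0.173, 0.011], [-0.173, -0.985, 0.006], [0.01, -0.008, -1.0]]
[594.8 262.9 349.5] 67.81356814143044
cap_center 0.93 [252. 145.] [547.2 275.1  22. ]
tray 0.87 [255. 140.] [548.6 271.    0. ]
413 ((546.5155029296875, 276.1671447753906), 19.0240421295166) [546.28170879 275.04277925  36.45673931]
((549.7605590820312, 271.4618835449219), (147.9995574951172, 147.94247436523438), 12.370515823364258)
```

apply_moves:
  motion: "0 -0.5 0 0 0 0 0;0 -1 0 0 0 0 0;0 -1 0 0 0 0 0;0 -1 0 0 0 0 0;0 -1 0 0 0 0 0;0 -1 0 0 0 0 0;0 -1 0 0 0 0 0;0 -1 0 0 0 0 0;0 -1 0 0 0 0 0;0 -1 0 0 0 0 0;0 -1 0 0 0 0 0;0 -1 0 0 0 0 0"

```text
clock: 9.25
tool_pos: [516.3, -71.6, 189.5]
tcp_rot: [[0.985, -0.174, -0.003], [-0.174, -0.985, 0.0], [-0.003, 0.0, -1.0]]
wrist_force: [0.3, -0.7, -0.1]
width: 1.0
grasp_force: 0.0
```

apply_moves:
  motion: "0 -1 0 0 0 0 0;0 -1 0 0 0 0 0;0 -1 0 0 0 0 0;0 -1 0 0 0 0 0;0 -1 0 0 0 0 0;0 -1 0 0 0 0 0;0 -0.9 0 0 0 0 0;0 -0.6 -0.1 0 0 0 0;0 0 0 0 0 0 0;0 0 0 0 0 0 0;0 0 0 0 0 0 0;0 0 0 0 0 0 0"

```text
clock: 10.25
tool_pos: [517.3, -293.6, 188.0]
tcp_rot: [[0.985, -0.173, -0.001], [-0.173, -0.985, 0.001], [-0.001, -0.001, -1.0]]
wrist_force: [-0.3, -0.5, 0.5]
width: 1.002
grasp_force: 0.0
```

```bash
python3 look.py w3 pliers:45 pliers_grip:45 clip_center:11 tool_rest:0; python3 - <<'E'
from h import *
P=np.load("P.npy"); x,y,z=P[...,0],P[...,1],P[...,2]
im=cv2.imread("pics/w3.png")
b=(abs(x-540)<120)&(abs(y+300)<70)
q=P[b&(z>3.5)&(z<9)]; r=cv2.minAreaRect(q[:,:2].astype(np.float32)); print("rest foot",len(q),r)
q=P[b&(z>46.5)&(z<56)]; print("bars",len(q),np.nanmedian(q,0))
d=np.array([np.cos(np.radians(-10)),np.sin(np.radians(-10))]);n=np.array([-d[1],d[0]])
o=np.array([572,-305.]); s=(q[:,:2]-o)@d;t=(q[:,:2]-o)@n
for a in range(-120,60,12):
    m=(s>=a)&(s<a+12)
    if m.sum()>2: print(a+6,m.sum(),t[m].min().round(1),t[m].max().round(1),np.median(q[m,2]).round(1))
q=P[(x>600)&(x<680)&(abs(y+315)<40)&(z>7)&(z<20)]; print("clip",len(q),cv2.minAreaRect(q[:,:2].astype(np.float32)),q.min(0),q.max(0))
cv2.imwrite("pics/w3c.png",cv2.resize(im[20:300,150:350],None,fx=2,fy=2))
E
```

```text
10.25 [ 517.3 -293.6  188. ] [[0.985, -0.173, -0.001], [-0.173, -0.985, 0.001], [-0.001, -0.001, -1.0]]
[ 595.9 -306.9  335.3] 67.81356814143044
pliers 0.59 [258. 120.] [ 573.9 -306.3   45. ]
pliers_grip 0.74 [255. 165.] [ 529.4 -294.9   45. ]
clip_center 0.72 [252.  50.] [ 641.3 -312.2   11. ]
tool_rest 0.78 [255. 161.] [ 524.4 -294.8    0. ]
tool_rest 0.59 [257. 164.] [ 519.7 -296.8    0. ]
rest foot 5631 ((560.3162841796875, -301.0328674316406), (79.90625762939453, 192.80288696289062), 77.4453353881836)
bars 1953 [ 568.27999367 -305.58303799   49.3753808 ]
-114 4 -22.6 -19.3 49.5
-102 93 -22.6 33.4 49.4
-90 95 -21.2 30.9 49.3
-78 101 -18.8 28.4 49.4
-66 106 -17.4 26.0 49.4
-54 106 -15.1 23.6 49.4
-42 114 -12.8 21.3 49.5
-30 118 -11.5 18.0 49.5
-18 122 -9.3 15.8 49.5
-6 216 -8.1 13.6 49.5
6 254 -8.0 12.6 49.8
18 193 -4.9 10.5 49.0
30 189 -4.8 9.5 49.1
42 201 -4.7 8.5 49.0
54 41 -4.6 8.4 49.1
clip 341 ((624.1614379882812, -308.1009216308594), (33.396812438964844, 71.09957885742188), 62.88094711303711) [ 600.13176723 -331.92049159    7.17683876] [ 658.32986654 -277.03323826   14.42897606]
```

View pics/w3c.png

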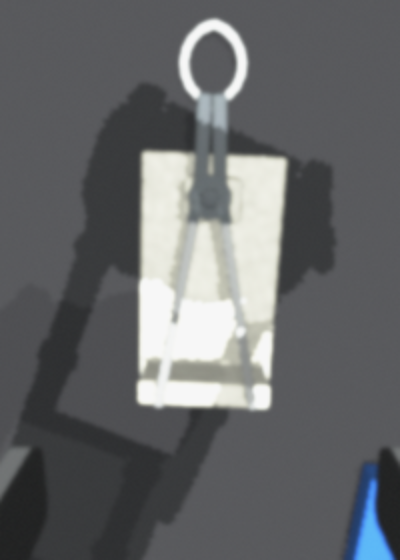

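```bash
python3 - <<'E'
from h import *
print(robot.state()["tool_pos"].round(2))
im,dep=robot.grab_frame("wrist"); P=cloud("wrist",dep); x,y,z=P[...,0],P[...,1],P[...,2]
a0=np.radians(-11.3); d=np.array([np.cos(a0),np.sin(a0)]);n=np.array([-d[1],d[0]]); o=np.array([572.45,-302.4])
s=(P[...,:2]-o)@d; t=(P[...,:2]-o)@n
b=(abs(t)<60)&(s>-140)&(s<110)
m=b&(z>46.5)&(z<56); S,T=s[m],t[m]
print("bars s",np.sort(S)[[0,3,10,-10,-3,-1]].round(1))
c=[];
for a in np.arange(-105,50,5):
    k=(S>=a)&(S<a+5); c.append((a+2.5,(T[k].min()+T[k].max())/2,T[k].max()-T[k].min()))
c=np.array(c); print("mid fit handles",np.polyfit(c[:,0],c[:,1],1)); print(c[::3].round(1).tolist())
print("width fit",np.polyfit(c[c[:,0]<-25,0],c[c[:,0]<-25,2],1))
k=(abs(s)<14)&(abs(t)<14)&(z>46.5)
m=b&(s>45)&(z>6)&(z<18); print("clip s",np.sort(s[m])[[0,5,-5,-1]].round(1),"t",np.sort(t[m])[[0,5,-5,-1]].round(1))
m=b&(z>36)&(z<43.5); S=s[m]; h,e=np.histogram(S,bins=np.arange(-140,60,4)); print("blocks",[(int(e[i]),int(h[i])) for i in range(len(h)) if h[i]>10])
m=b&(z>3)&(z<9)&(s<35); r=P[m][:,:2]; print(cv2.minAreaRect(r.astype(np.float32)))
m=b&(z>3)&(z<9)&(s<35); print("foot s",np.sort(s[m])[[3,-3]],"t",np.sort(t[m])[[3,-3]])
E
```

```text
[ 517.63 -293.74  188.76]
bars s [-108.3 -107.8 -107.2   49.9   50.1   50.8]
mid fit handles [ 0.00023271 -0.13677354]
[[-102.5, -0.0, 53.7], [-87.5, -0.2, 49.7], [-72.5, -0.4, 43.6], [-57.5, -0.1, 38.8], [-42.5, -0.3, 33.1], [-27.5, -0.4, 27.5], [-12.5, -0.1, 21.0], [2.5, -0.2, 19.7], [17.5, 0.1, 15.5], [32.5, 0.1, 14.3], [47.5, -0.0, 13.2]]
width fit [-0.35983454 17.38073915]
clip s [45.4 51.7 86.3 86.9] t [-16.4 -16.1  15.9  15.9]
blocks [(-112, 157), (-108, 181), (-104, 193), (-100, 115), (-12, 22), (-8, 31), (-4, 33), (0, 35), (4, 38), (8, 50)]
((531.2250366210938, -294.8906555175781), (79.86759185791016, 130.30714416503906), 77.56185913085938)
foot s [-104.74004926   23.69855944] t [-41.37141286  39.49469969]
```

apply_moves:
  motion: "0.43 -0.02 -0.2 0 0 -0.22 0;0 0 -0.9 0 0 0 0;0 0 -0.9 0 0 0 0;0 0 -0.9 0 0 0 0;0 0 -0.9 0 0 0 0;0 0 -0.6 0 0 0 0;0 0 -0.3 0 0 0 0;0 0 0 0 0 0 0;0 0 0 0 0 0 0;0 0 0 0 0 0 0"

```text
clock: 11.38
tool_pos: [531.3, -295.5, 49.6]
tcp_rot: [[0.981, -0.196, 0.003], [-0.196, -0.981, -0.002], [0.003, 0.001, -1.0]]
wrist_force: [0.7, 0.1, 1.3]
width: 1.0
grasp_force: 0.0
```

apply_moves:
  motion: "-0.02 0.04 -0.13 0 0 0 0.2;0 0 0 0 0 0 0.4;0 0 0 0 0 0 0.55;0 0 0 0 0 0 0.65;0 0 0 0 0 0 0.75;0 0 0 0 0 0 0.85;0 0 0 0 0 0 1;0 0 0 0 0 0 1;0 0 0 0 0 0 1;0 0 0 0 0 0 1;0 0 0 0 0 0 1;0 0 0 0 0 0 1"
  squeeze: 38

```text
clock: 12.38
tool_pos: [529.6, -293.7, 43.3]
tcp_rot: [[0.981, -0.196, -0.0], [-0.196, -0.981, 0.0], [-0.0, -0.0, -1.0]]
wrist_force: [-0.3, 0.3, 0.9]
width: 0.0
grasp_force: 0.0
```

```bash
python3 look.py w4 clip_center:11 pliers:45; cat > clip.py <<'E'
from h import *
import sys
zc=float(sys.argv[1])
s0=robot.state(); R=s0["tcp_rot"]; p=s0["tool_pos"]
im,dep=robot.grab_frame("wrist"); P=cloud("wrist",dep)
L=(P-p)@R   # tool frame: x ahead, y lateral, z down
m=(L[...,0]>80)&(L[...,0]<150)&(abs(L[...,1])<35)&(abs(L[...,2]-34)<7)
q=L[m]; W=P[m]
print("tcp",p.round(1),"clip n",len(q),"x",np.sort(q[:,0])[[3,-4]].round(1),"y",np.sort(q[:,1])[[3,-4]].round(1),"z",np.median(q[:,2]).round(1))
f=q[(q[:,0]>105)]; 
A=np.c_[2*f[:,:2],np.ones(len(f))]; c=np.linalg.lstsq(A,(f[:,:2]**2).sum(1),rcond=None)[0]
print("circle tool",c[:2].round(1),"r",np.sqrt(c[2]+c[0]**2+c[1]**2).round(1),"world",(p+R@np.r_[c[:2],np.median(f[:,2])]).round(1))
a=np.linalg.lstsq(np.c_[q[:,:2],np.ones(len(q))],q[:,2],rcond=None)[0]; print("tilt",a[:2].round(3))
m=(L[...,0]>-75)&(L[...,0]<100)&(abs(L[...,1])<12)&(abs(L[...,2])<9)&(P[...,2]>p[2]-1)
b=L[m]; k=(b[:,0]>40); print("jaw/bar top tilt",np.polyfit(b[k,0],b[k,2],1).round(3),"yaw",np.polyfit(b[k,0],b[k,1],1).round(3))
E
python3 clip.py 11
```

```text
12.3833 [ 529.6 -293.7   43.3] [[0.981, -0.196, -0.0], [-0.196, -0.981, 0.0], [-0.0, -0.0, -1.0]]
[ 607.8 -308.8  190.6] 67.81356814143044
pliers 0.82 [255. 160.] [ 577.4 -302.6   45. ]
tcp [ 529.7 -293.7   43.5] clip n 1126 x [ 95.6 129.4] y [-16.5  16.2] z 31.8
circle tool [112.9   0. ] r 14.9 world [ 640.5 -315.9   11.7]
tilt [ 0.01 -0.  ]
jaw/bar top tilt [ 0.023 -7.008] yaw [-0.    -0.011]
```

View pics/w4.png

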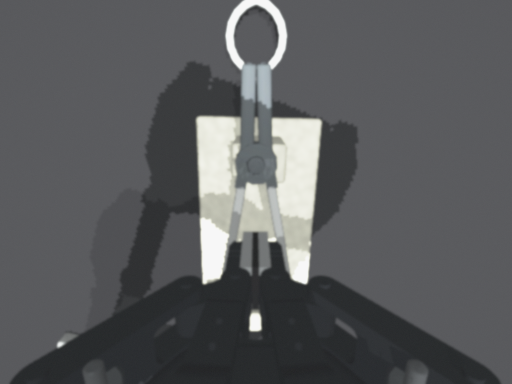

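```bash
python3 - <<'E'
from h import *
s0=robot.state(); R=s0["tcp_rot"]; p=s0["tool_pos"]; print(s0["width"],s0["grasp_force"],s0["wrist_force"],p)
P=np.load("P.npy"); L=(P-p)@R
for r in range(215,300,6):
    print(r,[(int(c),*[round(float(v)) for v in L[r,c]]) for c in (226,232,240,248,255,262,270,278,286)])
for cam in("side","scene"):
    im,dep=robot.grab_frame(cam); Q=cloud(cam,dep)
    m=(abs(Q[...,0]-540)<70)&(abs(Q[...,1]+297)<70)&(Q[...,2]<140)
    v,u=np.where(m); a,b=v.min()-8,v.max()+8;c,d=u.min()-8,u.max()+8
    print(cam,a,b,c,d); cv2.imwrite(f"pics/{cam}1.png",cv2.resize(im[a:b,c:d,::-1],None,fx=6,fy=6,interpolation=cv2.INTER_CUBIC)[:600,:800])
E
```

```text
-0.0032482877735428425 0.0 [ 0.54497349 -0.13579617  0.11018102] [ 529.71584189 -293.72797088   43.50948604]
215 [(226, 0, -20, 38), (232, 19, -13, -5), (240, 18, -8, -4), (248, 0, -5, 39), (255, 0, 0, 38), (262, 0, 5, 39), (270, 0, 11, 38), (278, 19, 12, -6), (286, 0, 22, 38)]
221 [(226, -5, -21, 38), (232, 15, -13, -5), (240, -5, -11, 39), (248, -5, -5, 38), (255, -5, 0, 38), (262, -5, 5, 39), (270, -5, 11, 38), (278, 15, 12, -6), (286, -5, 22, 39)]
227 [(226, -9, -21, 38), (232, 11, -13, -5), (240, -9, -11, 38), (248, -9, -5, 38), (255, -9, 0, 38), (262, -9, 5, 38), (270, -9, 11, 37), (278, 12, 12, -6), (286, -9, 22, 38)]
233 [(226, -14, -21, 38), (232, 8, -13, -5), (240, -14, -11, 39), (248, 11, -4, -12), (255, 11, 0, -11), (262, 11, 4, -12), (270, -14, 11, 38), (278, 9, 12, -6), (286, -14, 22, 38)]
239 [(226, -19, -21, 38), (232, 4, -13, -6), (240, -19, -11, 39), (248, 11, -4, -18), (255, 11, 0, -17), (262, 10, 3, -17), (270, -19, 11, 39), (278, 4, 13, -5), (286, -19, 23, 39)]
245 [(226, 0, -16, -5), (232, 6, -12, -16), (240, 6, -8, -16), (248, 11, -4, -24), (255, 11, 0, -24), (
[... 1038 characters left out ...]
 (248, 12, -3, -54), (255, 3, 0, -42), (262, 12, 2, -54), (270, 12, 5, -54), (278, 12, 9, -54), (286, 12, 12, -54)]
287 [(226, 12, -11, -57), (232, 12, -9, -58), (240, 11, -6, -57), (248, 10, -3, -55), (255, 1, 0, -43), (262, 12, 2, -58), (270, 12, 5, -58), (278, 12, 8, -57), (286, 12, 11, -57)]
293 [(226, 12, -11, -61), (232, 12, -9, -61), (240, 12, -6, -60), (248, 7, -3, -55), (255, -2, 0, -43), (262, 11, 2, -60), (270, 11, 5, -60), (278, 12, 8, -61), (286, 12, 11, -61)]
299 [(226, 16, -10, -70), (232, 12, -8, -64), (240, 12, -6, -64), (248, 2, -3, -52), (255, -7, 0, -41), (262, 8, 2, -59), (270, 12, 5, -65), (278, 11, 8, -63), (286, 17, 10, -71)]
side 103 179 261 326
scene 122 344 157 230
```

View pics/scene1.png

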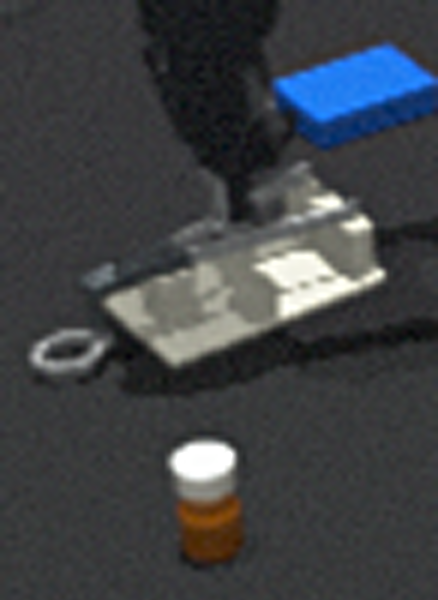

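apply_moves:
  motion: "0 0 0.5 0 0 0 1;0 0 0.6 0 0 0 1;0 0 0 0 0 0 1;0 0 0 0 0 0 1"

```text
clock: 13.02
tool_pos: [530.5, -294.2, 77.8]
tcp_rot: [[0.981, -0.196, 0.003], [-0.196, -0.981, -0.002], [0.003, 0.001, -1.0]]
wrist_force: [-0.3, -0.0, 0.3]
width: 0.001
grasp_force: 0.0
```

```bash
cat > tips.py <<'E'
from h import *
s0=robot.state(); R=s0["tcp_rot"]; p=s0["tool_pos"]; print(s0["width"],s0["clock"],p.round(1))
im,dep=robot.grab_frame("wrist"); P=cloud("wrist",dep); L=(P-p)@R
np.save("P.npy",P); cv2.imwrite("pics/tips.png",im[...,::-1])
m=(abs(L[...,0])<16)&(abs(L[...,1])<62)&(L[...,2]<25)&(P[...,2]>55)
q=L[m]; i=np.argsort(-q[:,2])[:400:25]; print(q[i].round(1).tolist())
E
python3 tips.py
```

```text
0.0011674295819306649 13.0167 [ 530.5 -294.2   77.8]
[[9.5, -5.3, -6.1], [9.8, 4.4, -7.9], [9.9, 1.7, -9.1], [6.1, 7.0, -9.9], [10.1, 3.3, -10.7], [10.3, -6.2, -11.1], [5.9, -12.5, -11.8], [10.9, -7.1, -12.4], [10.1, -1.4, -12.9], [5.8, 6.9, -13.5], [10.1, -2.5, -14.1], [5.8, -11.8, -14.7], [10.1, -1.4, -15.2], [9.8, -4.5, -15.6], [6.1, 8.8, -16.2], [10.3, -2.9, -16.7]]
```

apply_moves:
  motion: "0 0 0 0 0 0 0.6;0 0 0 0 0 0 0.6;0 0 0 0 0 0 0.6;0 0 0 0 0 0 0.6;0 0 0 0 0 0 0.6"

```text
clock: 13.48
tool_pos: [529.6, -293.6, 76.1]
tcp_rot: [[0.981, -0.196, -0.001], [-0.196, -0.981, 0.0], [-0.001, -0.0, -1.0]]
wrist_force: [0.5, 1.6, -0.6]
width: 0.401
grasp_force: 0.0
```

```bash
python3 tips.py
```

```text
0.4010193864021575 13.4833 [ 529.6 -293.6   76.1]
[[-2.1, -17.5, -5.1], [-6.5, 16.7, -7.4], [5.6, -17.4, -9.0], [10.8, 16.9, -9.9], [-0.1, 16.7, -10.8], [11.1, 18.9, -11.6], [6.6, -27.1, -12.1], [-3.3, 16.6, -12.7], [7.1, -25.4, -13.0], [-5.9, 16.6, -13.4], [7.1, 28.2, -14.0], [7.2, -26.7, -14.3], [6.9, 25.4, -14.8], [11.2, 22.5, -15.3], [6.9, -28.1, -15.7], [10.5, 19.9, -16.1]]
```

apply_moves:
  motion: "0.03 -0.02 0 0 0 0 0;0 0 0 0 0 0 0;0 0 0 0 0 0 0;0 0 -0.3 0 0 0 0;0 0 -0.6 0 0 0 0;0 0 -0.6 0 0 0 0;0 0 -0.3 0 0 0 0;0 0 0 0 0 0 0;0 0 0 0 0 0 0;0 0 0 0 0 0 0"

```text
clock: 14.37
tool_pos: [531.1, -294.6, 23.6]
tcp_rot: [[0.981, -0.196, 0.001], [-0.196, -0.981, -0.001], [0.001, 0.0, -1.0]]
wrist_force: [0.2, 0.4, 0.8]
width: 1.002
grasp_force: 0.0
```

apply_moves:
  motion: "0 0 -0.1 0 0 0 0.2;0 0 0 0 0 0 0.4;0 0 0 0 0 0 0.55;0 0 0 0 0 0 0.65;0 0 0 0 0 0 0.75;0 0 0 0 0 0 0.85;0 0 0 0 0 0 1;0 0 0 0 0 0 1;0 0 0 0 0 0 1;0 0 0 0 0 0 1;0 0 0 0 0 0 1"
  squeeze: 38

```text
clock: 15.28
tool_pos: [531.3, -294.8, 21.5]
tcp_rot: [[0.981, -0.196, 0.002], [-0.196, -0.981, -0.001], [0.002, 0.001, -1.0]]
wrist_force: [-1.2, 0.7, 6.3]
width: 0.17
grasp_force: 37.6
```

```bash
sed -i 's/-34)<7/-(p[2]-zc))<7/' clip.py; python3 clip.py 12.5
```

```text
tcp [ 531.3 -294.8   21.5] clip n 1104 x [ 89.6 123.4] y [-20.9  20.3] z 10.1
circle tool [111.4  -0.4] r 18.9 world [ 640.6 -316.3   11.6]
tilt [ 0.015 -0.   ]
jaw/bar top tilt [  0.113 -11.404] yaw [-0.209 23.254]
```

apply_moves:
  motion: "0 0 0.1 0 0 0 1;0 0 0.2 0 0 0 1;0 0 0.3 0 0 0 1;0 0 0.5 0 0 0 1;0 0 0.6 0 0 0 1;0 0 0.6 0 0 0 1;0 0 0.6 0 0 0 1;0 0 0.3 0 0 0 1;0 0 0.1 0 0 0 1;0 0 0 0 0 0 1;0 0 0 0 0 0 1"

```text
clock: 16.25
tool_pos: [530.3, -294.1, 117.6]
tcp_rot: [[0.981, -0.196, -0.001], [-0.196, -0.981, 0.001], [-0.001, -0.0, -1.0]]
wrist_force: [0.6, -0.4, -1.9]
width: 0.164
grasp_force: 37.1
```

```bash
cat >> clip.py <<'E'
print(s0["wrist_force"].round(1),s0["torque"].round(2),s0["width"],s0["grasp_force"],s0["tcp_rot"].round(3)[2])
m=(L[...,0]>30)&(L[...,0]<92)&(abs(L[...,1])<25)&(L[...,2]<p[2]-zc-20)&(L[...,2]>p[2]-zc-55)
b=L[m]; print("top z over x",[(a,len(k),np.median(k[:,2]).round(1),np.median(k[:,1]).round(1)) for a in range(30,92,8) for k in [b[(b[:,0]>=a)&(b[:,0]<a+8)]] if len(k)])
E
python3 clip.py 95
```

```text
Traceback (most recent call last):
  File "clip.py", line 9, in <module>
    print("tcp",p.round(1),"clip n",len(q),"x",np.sort(q[:,0])[[3,-4]].round(1),"y",np.sort(q[:,1])[[3,-4]].round(1),"z",np.median(q[:,2]).round(1))
                                               ~~~~~~~~~~~~~~~^^^^^^^^
IndexError: index 3 is out of bounds for axis 0 with size 0
```

```bash
python3 clip.py 107
```

```text
tcp [ 530.1 -294.   117. ] clip n 1109 x [ 89.8 123.4] y [-21.1  20.3] z 10.6
circle tool [111.2  -0.5] r 18.9 world [ 639.2 -315.4  106.1]
tilt [0.02  0.002]
jaw/bar top tilt [   1.791 -166.629] yaw [ -2.092 194.956]
[-0.2  0.6 -0.5] [-0.01  0.06 -0.  ] 0.16520975731662435 37.117284536361694 [-0.002 -0.001 -1.   ]
top z over x [(30, 419, np.float64(-27.3), np.float64(-1.1)), (38, 705, np.float64(-27.4), np.float64(-0.7)), (46, 880, np.float64(-27.6), np.float64(-0.3)), (54, 826, np.float64(-26.8), np.float64(-0.3)), (62, 687, np.float64(-26.6), np.float64(-4.1)), (70, 716, np.float64(-26.6), np.float64(-0.5)), (78, 810, np.float64(-26.5), np.float64(-6.7)), (86, 609, np.float64(-26.5), np.float64(-7.9))]
```

apply_moves:
  motion: "-0.2 0.4 0 0 0 0 1;-0.23 0.8 0 0 0 0 1;-0.23 1 0 0 0 0 1;-0.23 1 0 0 0 0 1;-0.23 1 0 0 0 0 1;-0.23 1 0 0 0 0 1;-0.23 1 0 0 0 0 1;-0.23 1 0 0 0 0 1;-0.23 1 0 0 0 0 1;-0.23 1 0 0 0 0 1;-0.23 1 0 0 0 0 1;-0.23 0.6 0 0 0 0 1"

```text
clock: 17.35
tool_pos: [447.6, 32.2, 117.5]
tcp_rot: [[0.981, -0.195, -0.002], [-0.195, -0.981, 0.001], [-0.002, -0.001, -1.0]]
wrist_force: [0.4, 0.3, -1.0]
width: 0.162
grasp_force: 37.2
```

apply_moves:
  motion: "0 0.3 0 0 0 0 1;0 0 0 0 0 0 1;0 0 0 0 0 0 1;0 0 0 0 0 0 1;0 0 0 0 0 0 1;0 0 0 0 0 0 1"

```text
clock: 17.85
tool_pos: [449.0, 37.7, 118.4]
tcp_rot: [[0.98, -0.198, -0.0], [-0.198, -0.98, -0.0], [-0.0, 0.0, -1.0]]
wrist_force: [-0.7, -0.3, -1.0]
width: 0.165
grasp_force: 37.2
```

```bash
cat > rel.py <<'E'
q=P[(abs(P[...,0]-556)<50)&(abs(P[...,1]-19)<50)]
for h in (70,40):
    k=q[abs(q[:,2]-h)<2.5]; 
    if len(k)>20: print(h,len(k),[np.round(v,1) for v in cv2.minEnclosingCircle(k[:,:2].astype(np.float32))],np.median(k,0).round(1))
E
cat rel.py >> clip.py; echo 'cv2.imwrite("pics/clipnow.png",im[...,::-1])' >> clip.py; python3 clip.py 107
```

```text
tcp [449.   37.7 118.4] clip n 1112 x [ 89.8 123.5] y [-21.1  20.1] z 10.2
circle tool [111.2  -0.6] r 18.9 world [558.1  16.2 108.1]
tilt [ 0.009 -0.002]
jaw/bar top tilt [   2.663 -247.206] yaw [   7.864 -722.709]
[-0.7 -0.3 -1. ] [0.02 0.05 0.06] 0.1652108862447549 37.17014193534851 [-0.  0. -1.]
top z over x [(30, 429, np.float64(-27.5), np.float64(1.0)), (38, 712, np.float64(-27.7), np.float64(-0.8)), (46, 871, np.float64(-27.8), np.float64(-0.4)), (54, 828, np.float64(-27.2), np.float64(-0.4)), (62, 690, np.float64(-26.9), np.float64(3.2)), (70, 724, np.float64(-26.9), np.float64(4.4)), (78, 805, np.float64(-26.8), np.float64(5.6)), (86, 603, np.float64(-26.8), np.float64(-8.2))]
70 1310 [array([556.1,  18.9]), np.float64(13.4)] [556.1  19.1  69.1]
40 4047 [array([555.8,  19. ]), np.float64(35.6)] [565.1  18.2  39.5]
```

View pics/clipnow.png

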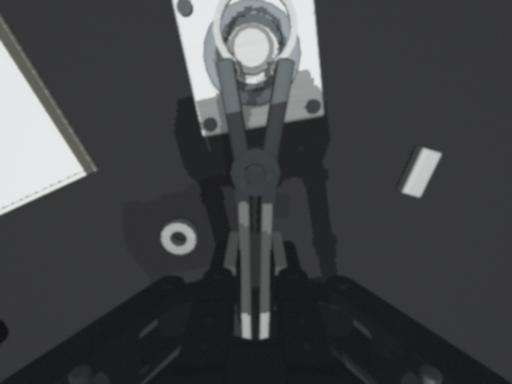

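apply_moves:
  motion: "-0.07 0.09 0 0 0 0 1;0 0 -0.3 0 0 0 1;0 0 -0.4 0 0 0 1;0 0 -0.2 0 0 0 1;0 0 0 0 0 0 1;0 0 0 0 0 0 1;0 0 0 0 0 0 1;0 0 0 0 0 0 1"

```text
clock: 18.57
tool_pos: [446.9, 41.4, 92.0]
tcp_rot: [[0.981, -0.196, 0.001], [-0.196, -0.981, -0.0], [0.001, -0.0, -1.0]]
wrist_force: [0.4, 0.3, -0.7]
width: 0.164
grasp_force: 37.2
```

```bash
python3 clip.py 80
```

```text
tcp [446.9  41.4  92. ] clip n 1109 x [ 89.9 123.6] y [-21.   20.3] z 10.3
circle tool [111.4  -0.5] r 18.9 world [556.2  20.   81.8]
tilt [ 0.016 -0.   ]
jaw/bar top tilt [  0.161 -17.452] yaw [   9.605 -883.276]
[ 0.4  0.3 -0.7] [-0.01  0.06  0.03] 0.16365156855580243 37.16455936431885 [ 0.001 -0.    -1.   ]
top z over x [(30, 420, np.float64(-27.6), np.float64(-2.5)), (38, 705, np.float64(-27.7), np.float64(-0.3)), (46, 885, np.float64(-27.9), np.float64(-0.7)), (54, 827, np.float64(-27.2), np.float64(-0.3)), (62, 695, np.float64(-26.9), np.float64(3.3)), (70, 719, np.float64(-26.9), np.float64(-5.4)), (78, 779, np.float64(-26.8), np.float64(-6.7)), (86, 630, np.float64(-26.8), np.float64(7.2))]
70 1864 [array([555.7,  19.4]), np.float64(13.4)] [556.1  19.1  69.2]
40 4368 [array([555.6,  19.2]), np.float64(35.5)] [553.8  22.9  39.6]
```

apply_moves:
  motion: "-0.01 -0.025 0 0 0 0 1;0 0 -0.1 0 0 0 1;0 0 -0.1 0 0 0 1;0 0 -0.1 0 0 0 1;0 0 -0.1 0 0 0 1;0 0 -0.1 0 0 0 1;0 0 0 0 0 0 1;0 0 0 0 0 0 1"

```text
clock: 19.28
tool_pos: [446.2, 40.6, 76.2]
tcp_rot: [[0.981, -0.196, -0.001], [-0.196, -0.981, 0.0], [-0.001, 0.0, -1.0]]
wrist_force: [0.1, 0.5, -1.2]
width: 0.164
grasp_force: 37.2
```

```bash
python3 clip.py 67 | grep -v top
```

```text
tcp [446.2  40.6  76.2] clip n 4048 x [ 90.  123.6] y [-21.1  20.4] z 7.8
circle tool [114.1  -0.5] r 12.2 world [558.1  18.7  68.8]
tilt [-0.045 -0.001]
[ 0.1  0.5 -1.2] [0.01 0.12 0.01] 0.16390090937589138 37.17573165893555 [-0.001  0.    -1.   ]
70 2320 [array([553.8,  19. ]), np.float64(21.1)] [555.9  19.2  69.4]
40 4716 [array([555.7,  19.2]), np.float64(35.5)] [549.4  23.7  39.8]
```

apply_moves:
  motion: "0.01 0 -0.08 0 0 0 1;0 0 -0.08 0 0 0 1;0 0 -0.08 0 0 0 1;0 0 -0.08 0 0 0 1;0 0 -0.08 0 0 0 1;0 0 -0.08 0 0 0 1;0 0 0 0 0 0 1;0 0 0 0 0 0 1"

```text
clock: 20.0
tool_pos: [446.5, 40.6, 62.0]
tcp_rot: [[0.981, -0.196, -0.0], [-0.196, -0.981, 0.0], [-0.0, 0.0, -1.0]]
wrist_force: [-0.5, -0.8, -1.5]
width: 0.163
grasp_force: 37.2
```

apply_moves:
  motion: "0 0 -0.06 0 0 0 1;0 0 -0.05 0 0 0 1;0 0 -0.05 0 0 0 1;0 0 -0.04 0 0 0 1;0 0 0 0 0 0 1;0 0 0 0 0 0 1;0 0 0 0 0 0 1;0 0 0 0 0 0 1"

```text
clock: 20.67
tool_pos: [446.7, 40.6, 56.3]
tcp_rot: [[0.981, -0.196, 0.0], [-0.196, -0.981, 0.0], [0.0, -0.0, -1.0]]
wrist_force: [-1.0, 0.6, -1.4]
width: 0.161
grasp_force: 37.2
```

```bash
cat > fin.py <<'E'
from h import *
for i in range(3):
    s0=robot.state(); R=s0["tcp_rot"]; p=s0["tool_pos"]; print(p.round(2),s0["wrist_force"].round(1),s0["width"].round(3))
    im,dep=robot.grab_frame("wrist"); P=cloud("wrist",dep); L=(P-p)@R
c=L[...,:2]-[111.3,-0.45]; r=np.hypot(c[...,0],c[...,1])
m=(r>17.6)&(r<20)&(c[...,0]>-8); print("clip top z",np.percentile(P[m][:,2],[10,50,90]).round(2))
m=(r<10); print("spindle top",np.median(P[m][:,2]))
k=P[(r<30)&(abs(P[...,2]-69.5)<1.5)]; print("spindle",[np.round(v,1) for v in cv2.minEnclosingCircle(k[:,:2].astype(np.float32))],"clip xy",(p+R@[111.3,-.45,0]).round(1))
k=L[(abs(L[...,2]-np.median(L[...,2][(r>17.6)&(r<20)&(c[...,0]>-8)]))<2)&(r>15)&(r<23)]; print("ring ext",np.sort(k[:,0])[[3,-4]],np.sort(k[:,1])[[3,-4]])
E
python3 fin.py
```

```text
Traceback (most recent call last):
  File "fin.py", line 3, in <module>
    s0=robot.state(); R=s0["tcp_rot"]; p=s0["tool_pos"]; print(p.round(2),s0["wrist_force"].round(1),s0["width"].round(3))
                                                                                                     ^^^^^^^^^^^^^^^^^
AttributeError: 'float' object has no attribute 'round'
```

```bash
sed -i 's/s0\["width"\].round(3)/s0["width"]/' fin.py; python3 fin.py
```

```text
[446.73  40.61  56.3 ] [-1.   0.6 -1.4] 0.16131451330768481
[446.72  40.61  56.29] [ 0.8  0.5 -1.6] 0.1581245621202249
[446.7   40.61  56.26] [-0.7 -0.2 -1.8] 0.1662434961354926
clip top z [45.22 46.12 46.91]
spindle top 69.2025325451987
spindle [array([555.5,  19.1]), np.float64(12.7)] clip xy [555.9  19.2  56.3]
ring ext [ 90.34954816 123.40613843] [-20.99877856  20.22548059]
```

apply_moves:
  motion: "0 0 -0.02 0 0 0 1;0 0 0 0 0 0 1;0 0 0 0 0 0 1;0 0 0 0 0 0 1;0 0 0 0 0 0 1;0 0 0 0 0 0 1"

```text
clock: 21.32
tool_pos: [446.6, 40.6, 55.6]
tcp_rot: [[0.981, -0.196, -0.0], [-0.196, -0.981, 0.0], [-0.0, 0.0, -1.0]]
wrist_force: [0.1, -0.2, -0.9]
width: 0.164
grasp_force: 37.2
```

```bash
python3 fin.py && python3 -c "
from h import *
print(robot.close_job())"
```

```text
[446.64  40.6   55.57] [ 0.1 -0.2 -0.9] 0.16398908469519097
[446.66  40.61  55.6 ] [-0.4  0.4 -0.7] 0.16253161020042708
[446.65  40.61  55.58] [-0.9 -0.5 -1. ] 0.1625125548982705
clip top z [44.46 45.38 46.17]
spindle top 69.19192472333222
spindle [array([555. ,  19.3]), np.float64(13.0)] clip xy [555.9  19.2  55.6]
ring ext [ 90.36106537 123.30253215] [-20.99691567  20.36986295]
the job is handed in; nothing more can be done
None
```

I handed the job in at about 21.5 s: the cap is let go in the tray, and the clip is held spread and level around the groove, about 0.3 mm below its mid height and within 1 mm of the axis. The hand-in gave no verdict.

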